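# Find the loose bench-rail bolt and hold its cap open

## Task

One of the three bolts of the jeweller's bench rail has worked loose: with all the caps still shut, tap each bolt head down gently from above (the bolts must never feel more than 30 N) - a tight one settles a little and stops, the loose one sinks well down. Then lift the blue cap of the loose bolt by its red tab to at least 45 degrees, leaving the other two caps shut and the things lying around where they are. Finish while still holding that cap open so that the nut under it can be reached: do not let go, it would fall shut.

Things in the scene. Friction and masses are not known exactly. Their poses are not given: they have to be found in the camera images.
- bolt_a_top (a point): Centre of the top face of the left (+y) bolt: bright steel head 16 mm across, standing up through a 20 x 24 mm slot in its blue cap; untouched, it is 62 mm above the table and 23 mm above the cap. z axis up.
- bolt_a (a joint): How far the left (+y) bolt has been pushed down, m: 0 at the start. It takes about 3 N to move and stays where it is pushed. A tight bolt settles 2.5 mm and stops solid on its lock nut; the loose one (hidden: any of the three) sinks 9 mm.
- cap_a_tab (a point): Grip point in the middle of the red tab of the left (+y) cap. The tab is a bar 10 mm wide (across, along the rail), 10 mm high, its free part 43 mm long, sticking out level from the cap towards the robot and clear of the rail (this point is 20 mm in front of the rail, 40 mm above the bare table, and the tab runs 19 mm on to its end; 96 mm from the hinge). Axes: x away from the robot, along the tab towards the hinge; y along the rail to the left; z up when shut.
- cap_a_hinge (a point): Middle of the hinge line of the left (+y) cap, on the far edge of the rail, 37 mm above the table; the hinge line runs along the rail (y axis).
- cap_a (a joint): Opening of the left (+y) cap (blue plate 71 x 56 x 4 mm, 100 g), rad: 0 shut, 1.3 stop. The near edge with the tab swings up and away from the robot. No catch, almost no friction: it falls shut when let go, from any angle.
- bolt_b_top (a point): Centre of the top face of the middle bolt: bright steel head 16 mm across, standing up through a 20 x 24 mm slot in its blue cap; untouched, it is 62 mm above the table and 23 mm above the cap. z axis up.
- bolt_b (a joint): How far the middle bolt has been pushed down, m: 0 at the start. It takes about 3 N to move and stays where it is pushed. A tight bolt settles 2.5 mm and stops solid on its lock nut; the loose one (hidden: any of the three) sinks 9 mm.
- cap_b_tab (a point): Grip point in the middle of the red tab of the middle cap. The tab is a bar 10 mm wide (across, along the rail), 10 mm high, its free part 43 mm long, sticking out level from the cap towards the robot and clear of the rail (this point is 20 mm in front of the rail, 40 mm above the bare table, and the tab runs 19 mm on to its end; 96 mm from the hinge). Axes: x away from the robot, along the tab towards the hinge; y along the rail to the left; z up when shut.
- cap_b_hinge (a point): Middle of the hinge line of the middle cap, on the far edge of the rail, 37 mm above the table; the hinge line runs along the rail (y axis).
- cap_b (a joint): Opening of the middle cap (blue plate 71 x 56 x 4 mm, 100 g), rad: 0 shut, 1.3 stop. The near edge with the tab swings up and away from the robot. No catch, almost no friction: it falls shut when let go, from any angle.
- bolt_c_top (a point): Centre of the top face of the right (-y) bolt: bright steel head 16 mm across, standing up through a 20 x 24 mm slot in its blue cap; untouched, it is 62 mm above the table and 23 mm above the cap. z axis up.
- bolt_c (a joint): How far the right (-y) bolt has been pushed down, m: 0 at the start. It takes about 3 N to move and stays where it is pushed. A tight bolt settles 2.5 mm and stops solid on its lock nut; the loose one (hidden: any of the three) sinks 9 mm.
- cap_c_tab (a point): Grip point in the middle of the red tab of the right (-y) cap. The tab is a bar 10 mm wide (across, along the rail), 10 mm high, its free part 43 mm long, sticking out level from the cap towards the robot and clear of the rail (this point is 20 mm in front of the rail, 40 mm above the bare table, and the tab runs 19 mm on to its end; 96 mm from the hinge). Axes: x away from the robot, along the tab towards the hinge; y along the rail to the left; z up when shut.
- cap_c_hinge (a point): Middle of the hinge line of the right (-y) cap, on the far edge of the rail, 37 mm above the table; the hinge line runs along the rail (y axis).
- cap_c (a joint): Opening of the right (-y) cap (blue plate 71 x 56 x 4 mm, 100 g), rad: 0 shut, 1.3 stop. The near edge with the tab swings up and away from the robot. No catch, almost no friction: it falls shut when let go, from any angle.
- rail: Grey-painted steel bench rail fixed to the table, 92 mm deep (x), 330 mm long (y), 34 mm high, turned up to 0.3 rad; origin under the centre, middle bolt above it, other bolts 100 mm to either side along its y axis. A wooden bench pin 22 mm high sticks out of its far side.
- sleeve_1_mid (a point): Bystander: centre of a standing red-brown sanding sleeve, 30 mm across, 26 mm high.
- sleeve_2_mid (a point): Bystander: centre of a standing red-brown sanding sleeve, 22 mm across, 22 mm high.
- silver_ring_mid (a point): Bystander: centre of a silver ring lying flat, 26 mm across, 6 mm high.
- file_mid (a point): Bystander: near the middle of a needle file lying on the robot side of the rail, 175 mm long along its y axis, 12 mm high, wooden handle towards its -y.

How it is judged:
By the outcome, as a careful person would: the job done as asked, in the order asked, and still so for the second after the job is handed in, while the arm keeps its last pose, push and grip.
It also fails if it takes over 48 s, if anything falls off the work surface, if the arm or the gripper's body presses on something with over 40 N, if the wrist force passes 120 N, or if a joint passes its speed limit or range.

## Robot

A 6-joint arm with a two-finger parallel gripper is mounted at the origin on the work surface. World frame = base frame: x ahead of the robot, y to its left, z up, the work surface at z = 0. Lengths are in m, angles in degrees, forces in N, time in s.
With the tool pointing down it reaches from about 0.375 to 0.9 m from the base axis. Payload 3.1 kg.
Tool frame: the origin (TCP) lies where the fingers leave the gripper's body, on its centre line; the fingertips stand bot.tips_ahead ahead of it and the grasp point (between the pads) lies 51 mm ahead of it (bot.tips_ahead is the distance from the TCP to the fingertips, in m); z points along the fingers, x is the direction in which the jaws open and shut, and the axes are right-handed (so a half turn about z gives the same grasp; the last joint's range is limited). The gripper opens to 87 mm and grips with 3 to 60 N. Pads are 19 mm wide; open, the fingers measure 117 mm over their backs; the gripper's body (75 mm by 190 mm) begins 51 mm behind the grasp point.
Start: joints at [-85.227, 30.224, 82.088, -0, 67.689, -10.227], TCP at [0.162, -0.604, 0.292] pointing down, gripper open.
Joint ranges: [-176.69, 176.69], [-43.24, 126.21], [12.49, 139.97], [-82, 262], [0, 151.66], [-163.58, 163.58]. Speed limits (degrees/s): [159.86, 159.86, 180, 180, 180, 180].

## Interface

Orientations are given as a 3x3 rotation matrix whose columns are the frame's x, y, z axes.
In Python, from rig import bot, vision, nets gives the robot as it stands.
- The arm moves only by the tool play_rows, never from a script. Its argument "series" is a list of rows, each an object of numbers: "tx", "ty", "tz": the shift along the world's x, y, z as a fraction of full scale; "turn": the turn about the world's z as a fraction of full scale. A call has 1 to 10 rows; each row shifts and turns the commanded pose from where the row before left it; what a row does not reach is not made up. Full scale, the value 1, is 0.8 m for a shift and 60 degrees for a turn. A row lasts 1/10 s, in which the tool goes at most 50 mm and 8.59 degrees, less where a joint would pass 70% of its speed; a pose out of reach is approached as far as the arm can. A call with a number of a shift or a turn outside -1 to 1 is refused whole. A call with a gripper value outside its range is refused whole. "gripper" is the opening, from 0 (shut) to 1 (fully open), set as the call begins (left out, the last holds). The fingers move at their own pace and stop on an object; the grip force is fixed at half the most. Time passes only in rows, so rows that do not move let the fingers close. It gives the time, the measured TCP pose, the force and the opening at its end, in the units of the state.
- bot.read_state(): the state, without advancing time (a new reading comes with each control period).
- vision.capture(name): name is "scene" or "top" or "wrist"; returns a dict with "pixels" (384x512x3 uint8, blue, green, red), "fx", "fy", "cx", "cy" (pixels), "extrinsics" (4x4, takes a point from camera to world coordinates). Camera axes: x right, y down, z forward; pixel columns grow to the right and rows downward; lengths in m; the calibration is good to about 2 mm. A picture is of the moment at which its call begins. There is no depth.
- bot.hand_in(): hands the job in, once; it reports no verdict.
Trained networks look in a picture, given as the dict that the camera call returned (one of the last four; its "shot" number tells which), for a name from the list of things; names that differ only in an ending like _2 or _b are one class to them, and where a whole thing is asked for, a point or a joint stands for the part that bears it (a point fixed in the world has none). Each returns a list of dicts, best first, with "confidence" (0 to 1); they miss things now and then, are a little off and sometimes report something else, mostly with a low value. They report only what shows in the picture. A call takes as long as a camera call.
- nets.look_for(picture, query): "at" ([column, row] as shares, 0 to 1, of the picture: columns of its width, rows of its height, amid what is visible of it).
- nets.masks_of(picture, query): "region" (384x512 bool, what is visible of it) and "at" ([column, row] as shares, 0 to 1, of the picture: columns of its width, rows of its height, amid what is visible of it).
The state is a dict: "time_s": time; "joint_positions": joint angles; "qvel": joint speeds; "tau": joint torques, N m; "position": TCP position; "tcp_rot": TCP orientation; "force": force on the tool from outside, world axes, zero at the start; "moment": the same for the moment, N m; "opening": opening from 0.0 (shut) to 1.0 (fully open).
Only numpy, scipy, OpenCV 4.12 (cv2) and the standard library are available. Lean on these libraries where they do the work, as an engineer would, in place of code of your own. Each camera call takes 0.05 s, during which the arm holds its last target.

## Working session

There is one attempt and no reset: what is moved stays moved. The work goes in short steps, Python scripts to look and compute and a tool call to move; the robot and the scene stay as the last step left them, time stands still between calls to the robot, and variables do not carry over. Pictures are saved under pics/ and viewed, and the job is handed in when it is done.

Besides the shell and the picture viewer there is one more tool, called as name(argument=value, ...), one argument or row to a line, values as JSON. play_rows: Moves the arm, as the interface text tells. Shift numbers are shares of 0.8 m and turn numbers shares of 60 degrees, none past 1 either way. Its arguments: {"type":"object","properties":{"series":{"type":"array"},"gripper":{"type":"number"}},"required":["series"]}

```bash
ls; mkdir -p pics
python3 - <<'E'
from rig import bot,vision,nets
import cv2
s=bot.read_state();print(s,bot.tips_ahead)
for n in("scene","top"):
    p=vision.capture(n);cv2.imwrite(f"pics/{n}0.png",p["pixels"]);print(n,p["fx"],p["cx"],p["cy"],p["extrinsics"])
    for q in ("bolt_a_top","cap_a_tab","cap_a","file_mid","sleeve_1_mid","silver_ring_mid","rail"):
        for d in nets.look_for(p,q): print(q,[round(d["at"][0]*512,1),round(d["at"][1]*384,1)],round(d["confidence"],2))
E
```

```text
pics
{'time_s': 0.0, 'joint_positions': array([-8.52288367e+01,  3.02769809e+01,  8.21566569e+01,  2.78827684e-04,
        6.76885534e+01, -1.02288932e+01]), 'qvel': array([ 0.06809427, -0.07513648,  0.01311313,  0.05598797, -0.15105054,
        0.01421729]), 'tau': array([-8.11930786e-04, -4.40044248e+01, -1.76594871e+01,  6.33489084e-02,
        5.80744981e-02, -1.43511170e-04]), 'position': array([ 0.1617258 , -0.6031085 ,  0.29129126]), 'tcp_rot': array([[ 2.58818026e-01, -9.65926084e-01, -1.72898418e-04],
       [-9.65923821e-01, -2.58817801e-01,  2.12562258e-03],
       [-2.09794348e-03, -3.83142741e-04, -9.99997726e-01]]), 'force': array([-0.33388625, -0.3111791 ,  0.31692943]), 'moment': array([-0.00841517,  0.01441812, -0.00443775]), 'opening': 0.9956381817784863} 0.0697
scene 358.4506704104016 256.83239466130294 190.42977220105465 [[ 0.67658773  0.38378483 -0.62844112  0.98717275]
 [ 0.73612643 -0.37410535  0.56405945 -0.35574238]
 [-0.01862572 -0.84424783 -0.53562925  0.44166769]
 [ 0.          0.          0.          1.        ]]
bolt_a_top [281.7, 209.3] 0.57
bolt_a_top 
[... 169 characters left out ...]
304.6, 259.3] 0.85
rail [238.8, 248.9] 0.67
top 469.2029707128666 251.76468630574067 190.00181700265944 [[-0.00420088 -0.99018539  0.13969698  0.48533827]
 [-0.99998743  0.0037774  -0.00329646 -0.00669242]
 [ 0.00273641 -0.13970908 -0.99018881  0.90717515]
 [ 0.          0.          0.          1.        ]]
bolt_a_top [220.6, 193.7] 0.71
bolt_a_top [271.2, 201.0] 0.3
cap_a_tab [221.9, 189.4] 0.83
cap_a_tab [219.3, 192.6] 0.64
cap_a_tab [318.6, 221.6] 0.16
cap_a [319.0, 222.0] 0.94
cap_a [268.4, 205.7] 0.68
file_mid [285.5, 295.6] 0.92
sleeve_1_mid [239.5, 144.4] 0.45
sleeve_1_mid [277.3, 205.5] 0.34
sleeve_1_mid [275.1, 202.9] 0.32
silver_ring_mid [361.9, 192.6] 0.38
rail [274.1, 205.9] 0.71
```

View pics/top0.png

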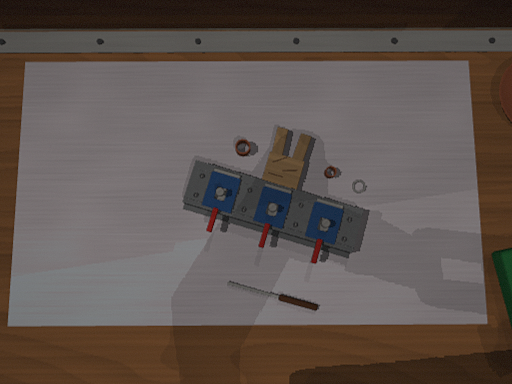

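View pics/scene0.png

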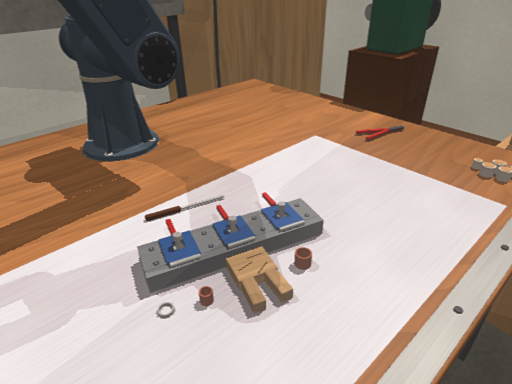

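The top view shows bolts near (221,192), (273,209) and (325,224), with red tabs near (213,219), (265,236) and (317,251). The file lies in front of the tabs, at about (275,296). Next I'll refine these positions.

```bash
cat > h.py <<'E'
import numpy as np,cv2
def ray(p,u,v,z):
    E=p["extrinsics"];d=E[:3,:3]@np.array([(u-p["cx"])/p["fx"],(v-p["cy"])/p["fy"],1]);o=E[:3,3]
    return (o+d*(z-o[2])/d[2])[:2]
def proj(p,X):
    E=p["extrinsics"];c=E[:3,:3].T@(np.asarray(X)-E[:3,3]);return np.array([c[0]/c[2]*p["fx"]+p["cx"],c[1]/c[2]*p["fy"]+p["cy"]])
def blobs(im,kind):
    h=cv2.cvtColor(im,cv2.COLOR_BGR2HSV).astype(int);H,S,V=h[...,0],h[...,1],h[...,2]
    if kind=="red": m=((H<5)|(H>174))&(S>190)&(V>90)
    else: m=(H>100)&(H<125)&(S>150)&(V>60)
    n,l,st,c=cv2.connectedComponentsWithStats(m.astype(np.uint8))
    return [(c[i].round(1),st[i]) for i in range(1,n) if st[i,4]>25]
E
python3 - <<'E'
from rig import bot,vision,nets
from h import *
for n in("scene","top"):
    p=vision.capture(n);im=p["pixels"]
    for k,z in(("red",.045),("blue",.039)):
        for c,st in blobs(im,k): print(n,k,c,st,ray(p,*c,z).round(4))
    r=(slice(150,270),slice(170,380)) if n=="top" else (slice(180,290),slice(130,330))
    cv2.imwrite(f"pics/{n}_z.png",cv2.resize(im[r],None,fx=3.8,fy=3.8,interpolation=cv2.INTER_CUBIC))
E
```

```text
scene red [170.2 226. ] [167 220   8  13  51] [ 0.5009 -0.1306]
top red [211.9 219.1] [207 208  11  23  90] [0.5532 0.064 ]
top red [263.8 234.6] [259 224  10  23  86] [ 0.5244 -0.0313]
top red [316.2 250.3] [312 239  10  24  98] [ 0.4955 -0.1266]
top blue [220.8 191.1] [203 172  37  41 801] [0.606  0.0483]
top blue [272.2 206.4] [254 187  37  41 781] [ 0.5769 -0.0475]
top blue [323.9 221.7] [306 202  37  42 803] [ 0.548  -0.1429]
```

View pics/top_z.png

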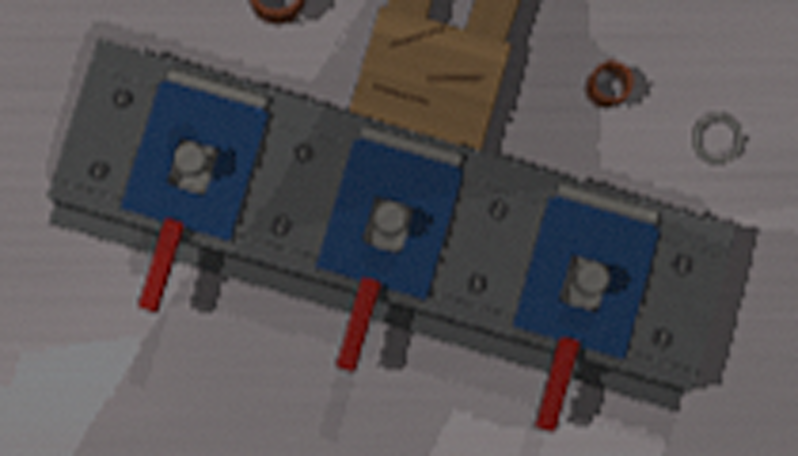

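View pics/scene_z.png

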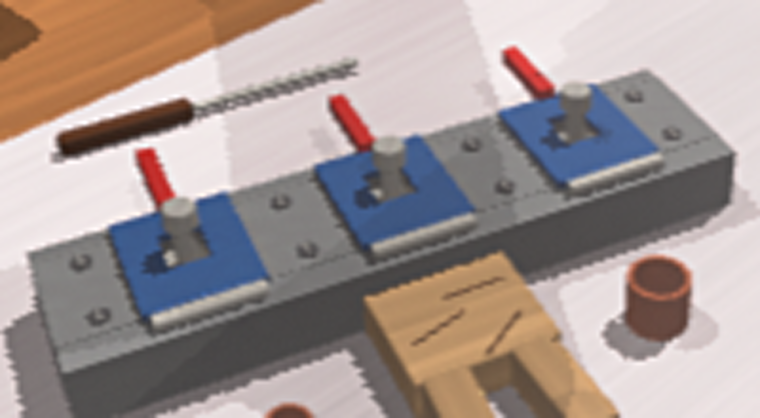

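```bash
cat > fit.py <<'E'
from rig import bot,vision,nets
from h import *
from scipy.optimize import least_squares
t=vision.capture("top");s=vision.capture("scene")
obs=[]
for k,(u,v) in zip((1,0,-1),[(220.8,191.6),(272.9,207.9),(325.3,223.2)]): obs.append((t,(0,.1*k,.062),(u,v)))
for k,(u,v) in zip((1,0,-1),[(575,92),(389,148),(178,208)]): obs.append((s,(0,.1*k,.062),(u/3.8+130,v/3.8+180)))
# far end/near end of tab top midlines
for k,(u,v) in zip((1,0,-1),[(149,310),(347,369),(546,430)]): obs.append((t,(-.105+.0,.1*k,.043),(u/3.8+170,v/3.8+150)))
def W(q,L): 
    c,sn=np.cos(q[2]),np.sin(q[2]);return np.array([q[0]+c*L[0]-sn*L[1],q[1]+sn*L[0]+c*L[1],L[2]])
def f(q,o): return np.concatenate([proj(p,W(q,L))-m for p,L,m in o])
for name,o in(("top",obs[:3]),("scene",obs[3:6]),("all6",obs[:6])):
    r=least_squares(f,[.57,-.05,-.29],args=(o,));print(name,r.x.round(4),r.fun.round(1))
# tab end check (rail -46, grip -66?, end -85)
q=r.x
for x in(-.066,-.085): print(x,[proj(t,W(q,(x,.1*k,.045))).round(1) for k in(1,0,-1)])
print("cap center guess", [proj(t,W(q,(-.01,.1*k,.039))).round(1) for k in(1,0,-1)])
for k,n in zip((1,0,-1),"abc"): print(n,"bolt",W(q,(0,.1*k,.062)).round(4),"tab",W(q,(-.066,.1*k,.04)).round(4))
E
python3 fit.py
```

```text
top [ 0.5724 -0.0475 -0.2993] [-0.7 -0.  -0.1 -0.4  0.7  0.4]
scene [ 0.5797 -0.0499 -0.296 ] [ 0.6 -0.3 -0.2 -0.3 -0.3  0.4]
all6 [ 0.5748 -0.0478 -0.298 ] [-0.6 -1.2  0.1 -1.7  0.9 -1.  -0.5 -1.7 -1.  -2.  -0.8 -1.6]
-0.066 [array([210.1, 225.7]), array([262.3, 241.6]), array([314.9, 257.6])]
-0.085 [array([207. , 235.7]), array([259.3, 251.6]), array([312.1, 267.7])]
cap center guess [array([219.4, 197.2]), array([270.8, 212.7]), array([322.7, 228.3])]
a bolt [0.6041 0.0478 0.062 ] tab [0.541  0.0672 0.04  ]
b bolt [ 0.5748 -0.0478  0.062 ] tab [ 0.5117 -0.0284  0.04  ]
c bolt [ 0.5454 -0.1434  0.062 ] tab [ 0.4823 -0.124   0.04  ]
```

play_rows(
  series=[
    {"tx": 0.05,"ty": 0.06,"turn": -0.14},
    {"tx": 0.05,"ty": 0.06,"turn": -0.14},
    {"tx": 0.05,"ty": 0.06,"turn": -0.14},
    {"tx": 0.05,"ty": 0.06,"turn": -0.11},
    {"tx": 0.05,"ty": 0.06},
    {"tx": 0.05,"ty": 0.06},
    {"tx": 0.05,"ty": 0.06},
    {"tx": 0.05,"ty": 0.06},
  ],
  gripper=0,
)

```text
invalid input
```

Run:
```python
exec(open('fit.py').read().split("for name,o")[0])
q=np.array([.5724,-.0475,-.2993])
def loc(u,v,z):
    d=ray(t,u/3.8+170,v/3.8+150,z)-q[:2];c,sn=np.cos(q[2]),np.sin(q[2]);return np.array([c*d[0]+sn*d[1],-sn*d[0]+c*d[1]]).round(4)
for (u,v) in[(149,310),(347,369),(546,430)]: print("tab end",loc(u,v,.042))
for (u,v) in[(173,221),(371,281),(569,340)]: print("tab start",loc(u,v,.045))
for (u,v) in[(50,200),(680,390),(98,38),(757,230)]: print("rail near/far corners",loc(u,v,.034))
for (u,v) in[(165,78),(267,104),(124,208),(236,240),(516,326),(628,357)]: print("cap corner",loc(u,v,.039))
```

```text
tab end [-0.0744  0.099 ]
tab end [-0.0737 -0.0009]
tab end [-0.0737 -0.1006]
tab start [-0.03    0.1006]
tab start [-0.0299  0.0002]
tab start [-0.0294 -0.0991]
rail near/far corners [-0.0369  0.1628]
rail near/far corners [-0.0361 -0.1587]
rail near/far corners [0.0474 0.1651]
rail near/far corners [ 0.0502 -0.1744]
cap corner [0.037  0.1264]
cap corner [0.0393 0.0743]
cap corner [-0.0304  0.126 ]
cap corner [-0.0295  0.069 ]
cap corner [-0.0299 -0.0734]
cap corner [-0.0285 -0.1294]
```

play_rows(
  series=[
    {"tx": 0.05,"ty": 0.06,"tz": 0.0,"turn": -0.14},
    {"tx": 0.05,"ty": 0.06,"tz": 0.0,"turn": -0.14},
    {"tx": 0.05,"ty": 0.06,"tz": 0.0,"turn": -0.14},
    {"tx": 0.05,"ty": 0.06,"tz": 0.0,"turn": -0.11},
    {"tx": 0.05,"ty": 0.06,"tz": 0.0,"turn": 0.0},
    {"tx": 0.05,"ty": 0.06,"tz": 0.0,"turn": 0.0},
    {"tx": 0.05,"ty": 0.06,"tz": 0.0,"turn": 0.0},
    {"tx": 0.05,"ty": 0.06,"tz": 0.0,"turn": 0.0},
  ],
  gripper=0.0,
)

```text
time_s: 1.9
position: [0.4189, -0.2948, 0.2925]
tcp_rot: [[-0.289, -0.957, 0.001], [-0.957, 0.289, -0.001], [0.0, -0.001, -1.0]]
force: [0.6, -0.4, -0.8]
opening: 0.358
```

play_rows(
  series=[
    {"tx": 0.04,"ty": 0.06,"tz": 0.0,"turn": 0.0},
    {"tx": 0.04,"ty": 0.06,"tz": 0.0,"turn": 0.0},
    {"tx": 0.04,"ty": 0.05,"tz": 0.0,"turn": 0.0},
    {"tx": 0.02,"ty": 0.05,"tz": 0.0,"turn": 0.0},
    {"tx": 0.01,"ty": 0.04,"tz": 0.0,"turn": 0.0},
    {"tx": 0.0,"ty": 0.0,"tz": 0.0,"turn": 0.0},
  ],
)

```text
time_s: 2.5
position: [0.529, -0.0981, 0.2922]
tcp_rot: [[-0.284, -0.959, -0.0], [-0.959, 0.284, 0.002], [-0.001, 0.001, -1.0]]
force: [0.5, -0.1, 0.4]
opening: 0.007
```

Run:
```python
from rig import bot,vision
from h import *
p=vision.capture("wrist");cv2.imwrite("pics/w1.png",p["pixels"])
s=bot.read_state();print(s["position"],s["opening"],p["fx"],p["extrinsics"])
np.savez("w1.npz",**{k:v for k,v in p.items()})
for k,z in(("red",.045),("blue",.039)):
  for c,st in blobs(p["pixels"],k): print(k,c,st,ray(p,*c,z).round(4))
```

```text
[ 0.52879662 -0.10020541  0.29226329] 0.005976877315700151 276.9522612314407 [[-2.83992495e-01 -9.28010977e-01 -2.41130440e-01  5.94501131e-01]
 [-9.58826365e-01  2.74730497e-01  7.19385544e-02 -1.17129801e-01]
 [-5.13882645e-04  2.51632233e-01 -9.67822791e-01  3.83752098e-01]
 [ 0.00000000e+00  0.00000000e+00  0.00000000e+00  1.00000000e+00]]
red [123.7 182.3] [120 170   9  34 144] [0.561  0.0613]
red [203.5 185.4] [199 170   8  35 138] [ 0.5287 -0.0337]
red [280.9 187.6] [278 171   7  34 172] [ 0.4981 -0.1267]
blue [122.1 141.6] [  96  116   51   55 2017] [0.6088 0.0459]
blue [201.7 142.6] [ 179  117   46   54 1991] [ 0.5798 -0.0479]
blue [278.7 141. ] [ 261  117   43   55 1501] [ 0.5547 -0.1397]
```

View pics/w1.png

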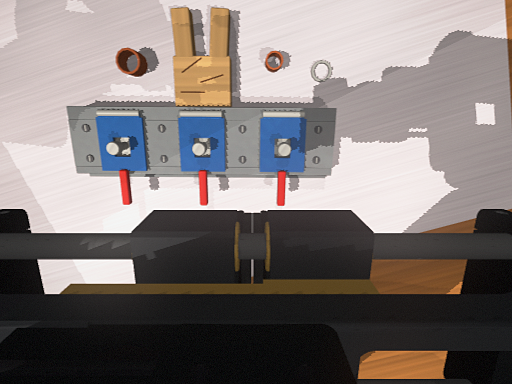

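Run:
```python
import cv2
im=cv2.imread("pics/w1.png")[95:215,60:345]
cv2.imwrite("pics/w1z.png",cv2.resize(im,None,fx=2.8,fy=4,interpolation=cv2.INTER_CUBIC))
```

```text
(no output)
```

View pics/w1z.png

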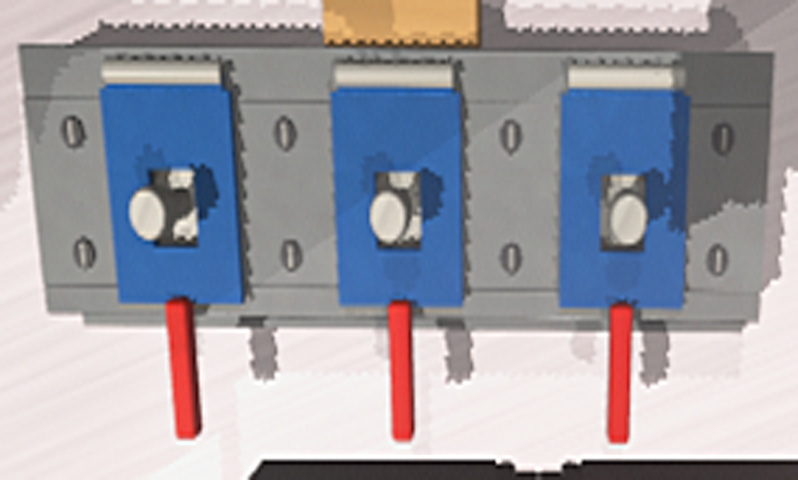

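Run:
```python
from h import *
p=dict(np.load("w1.npz",allow_pickle=True)); 
for k in("fx","fy","cx","cy"):p[k]=float(p[k])
P=lambda u,v,z: ray(p,60+u/2.8,95+v/4,z)
H=[P(*a,.062) for a in[(147,214),(391,217),(628,219)]]
S=[P(*a,.039) for a in[(174,207),(399,211),(624,213)]]
T=[P(*a,.045) for a in[(187,430),(402,432),(619,434)]]
d=H[0]-H[2];y=d/np.linalg.norm(d);x=np.array([y[1],-y[0]]);print(np.linalg.norm(d),np.degrees(np.arctan2(-y[0],y[1])))
for h,s,t in zip(H,S,T): print("head",h.round(4),"slot",s.round(4),"tabend",t.round(4),"rel tabend",((t-h)@x).round(4),((t-h)@y).round(4),"slot rel",((s-h)@x).round(4),((s-h)@y).round(4))
for a,z in[((45,312),.034),((755,322),.034),((20,45),.034),((773,50),.034),((85,325),0),((743,330),0)]: r=P(*a,z)-H[1];print((r@x).round(4),(r@y).round(4))
```

```text
0.19921673966770903 -16.911385408728265
head [0.6037 0.0488] slot [0.603  0.0484] tabend [0.5352 0.0681] rel tabend -0.0712 -0.0015 slot rel -0.0006 -0.0007
head [ 0.5742 -0.0478] slot [ 0.5735 -0.0468] tabend [ 0.5066 -0.0262] rel tabend -0.071 0.0009 slot rel -0.0009 0.0007
head [ 0.5458 -0.1418] slot [ 0.5446 -0.1423] tabend [ 0.4777 -0.1215] rel tabend -0.0711 -0.0004 slot rel -0.001 -0.0009
-0.0352 0.1658
-0.0361 -0.1613
0.0475 0.164
0.0484 -0.1625
-0.047 0.1682
-0.0464 -0.1652
```

play_rows(
  series=[
    {"tx": 0.028,"ty": 0.033,"tz": 0.0,"turn": 0.0},
    {"tx": 0.0288,"ty": 0.0325,"tz": -0.05,"turn": 0.0},
    {"tx": 0.0,"ty": 0.0,"tz": -0.06,"turn": 0.0},
    {"tx": 0.0,"ty": 0.0,"tz": -0.05,"turn": 0.0},
    {"tx": 0.0,"ty": 0.0,"tz": -0.02,"turn": 0.0},
    {"tx": 0.0,"ty": 0.0,"tz": 0.0,"turn": 0.0},
    {"tx": 0.0,"ty": 0.0,"tz": 0.0,"turn": 0.0},
  ],
)

```text
time_s: 3.25
position: [0.5731, -0.0525, 0.1508]
tcp_rot: [[-0.29, -0.957, 0.001], [-0.957, 0.29, -0.0], [0.0, -0.001, -1.0]]
force: [-0.4, -0.3, 0.8]
opening: -0.001
```

Run:
```python
from rig import bot,vision
import cv2
s=bot.read_state();print(s["position"],s["force"])
p=vision.capture("scene");cv2.imwrite("pics/s2.png",cv2.resize(p["pixels"][140:290,120:340],None,fx=3.6,fy=3.6))
p=vision.capture("wrist");cv2.imwrite("pics/w2.png",p["pixels"])
```

```text
[ 0.57309561 -0.0525289   0.15076154] [-0.4124143  -0.31083608  0.7804082 ]
```

View pics/s2.png

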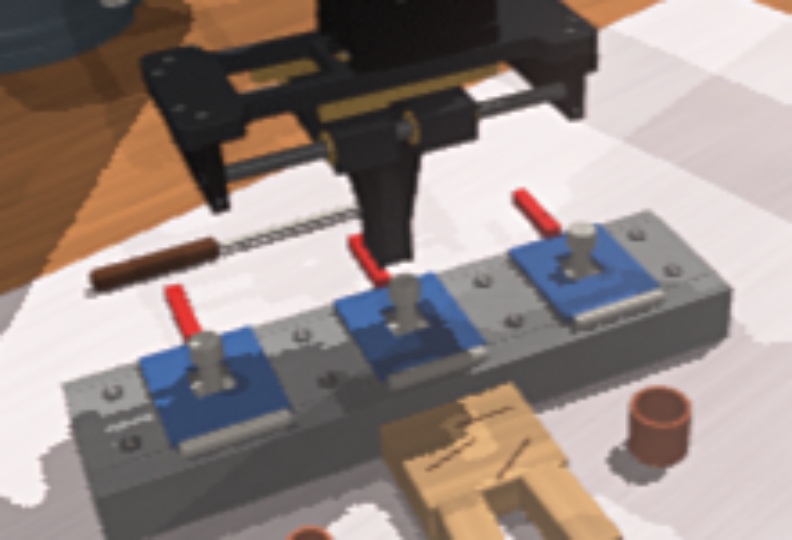

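View pics/w2.png

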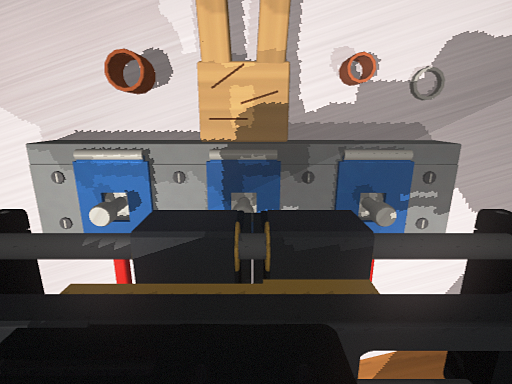

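play_rows(
  series=[
    {"tx": 0.0014,"ty": 0.0059,"tz": -0.008,"turn": 0.0},
    {"tx": 0.0,"ty": 0.0,"tz": -0.009,"turn": 0.0},
    {"tx": 0.0,"ty": 0.0,"tz": 0.0,"turn": 0.0},
    {"tx": 0.0,"ty": 0.0,"tz": 0.0,"turn": 0.0},
  ],
)

```text
time_s: 3.75
position: [0.5737, -0.0463, 0.1368]
tcp_rot: [[-0.289, -0.957, -0.0], [-0.957, 0.289, 0.0], [0.0, 0.0, -1.0]]
force: [0.2, 0.2, -0.7]
opening: 0.005
```

play_rows(
  series=[
    {"tx": 0.0,"ty": 0.0,"tz": -0.00125,"turn": 0.0},
    {"tx": 0.0,"ty": 0.0,"tz": -0.00125,"turn": 0.0},
    {"tx": 0.0,"ty": 0.0,"tz": -0.00125,"turn": 0.0},
    {"tx": 0.0,"ty": 0.0,"tz": -0.00125,"turn": 0.0},
  ],
)

```text
time_s: 4.15
position: [0.5739, -0.0465, 0.1329]
tcp_rot: [[-0.289, -0.957, 0.0], [-0.957, 0.289, -0.0], [0.0, -0.0, -1.0]]
force: [0.1, -0.5, -0.3]
opening: 0.007
```

play_rows(
  series=[
    {"tx": 0.0,"ty": 0.0,"tz": -0.00125,"turn": 0.0},
    {"tx": 0.0,"ty": 0.0,"tz": -0.00125,"turn": 0.0},
    {"tx": 0.0,"ty": 0.0,"tz": 0.0,"turn": 0.0},
  ],
)

```text
time_s: 4.45
position: [0.5739, -0.0465, 0.1309]
tcp_rot: [[-0.289, -0.957, 0.0], [-0.957, 0.289, -0.0], [0.0, -0.0, -1.0]]
force: [-0.6, -0.2, 1.2]
opening: 0.007
```

play_rows(
  series=[
    {"tx": 0.0,"ty": 0.0,"tz": -0.00125,"turn": 0.0},
    {"tx": 0.0,"ty": 0.0,"tz": 0.0,"turn": 0.0},
  ],
)

```text
time_s: 4.65
position: [0.5739, -0.0465, 0.1299]
tcp_rot: [[-0.289, -0.957, 0.0], [-0.957, 0.289, -0.0], [0.0, -0.0, -1.0]]
force: [-0.1, 0.0, 1.7]
opening: 0.005
```

play_rows(
  series=[
    {"tx": 0.0,"ty": 0.0,"tz": -0.00063,"turn": 0.0},
    {"tx": 0.0,"ty": 0.0,"tz": 0.0,"turn": 0.0},
  ],
)

```text
time_s: 4.85
position: [0.5738, -0.0465, 0.1294]
tcp_rot: [[-0.289, -0.957, 0.0], [-0.957, 0.289, -0.0], [-0.0, -0.0, -1.0]]
force: [-0.0, -0.4, 2.4]
opening: 0.004
```

play_rows(
  series=[
    {"tx": 0.0,"ty": 0.0,"tz": -0.00063,"turn": 0.0},
    {"tx": 0.0,"ty": 0.0,"tz": 0.0,"turn": 0.0},
  ],
)

```text
time_s: 5.05
position: [0.5739, -0.0465, 0.1288]
tcp_rot: [[-0.289, -0.957, 0.0], [-0.957, 0.289, -0.0], [0.0, -0.0, -1.0]]
force: [0.2, -0.5, 2.3]
opening: 0.004
```

play_rows(
  series=[
    {"tx": 0.0,"ty": 0.0,"tz": -0.0004,"turn": 0.0},
    {"tx": 0.0,"ty": 0.0,"tz": 0.0,"turn": 0.0},
  ],
)

```text
time_s: 5.25
position: [0.5739, -0.0465, 0.1286]
tcp_rot: [[-0.289, -0.957, 0.0], [-0.957, 0.289, -0.0], [-0.0, -0.0, -1.0]]
force: [-0.8, -0.8, 1.1]
opening: 0.007
```

play_rows(
  series=[
    {"tx": 0.0,"ty": 0.0,"tz": -0.0005,"turn": 0.0},
    {"tx": 0.0,"ty": 0.0,"tz": 0.0,"turn": 0.0},
  ],
)

```text
time_s: 5.45
position: [0.5738, -0.0465, 0.1281]
tcp_rot: [[-0.289, -0.957, 0.0], [-0.957, 0.289, -0.0], [0.0, -0.0, -1.0]]
force: [0.3, -0.4, 1.6]
opening: 0.007
```

play_rows(
  series=[
    {"tx": 0.0,"ty": 0.0,"tz": -0.0005,"turn": 0.0},
    {"tx": 0.0,"ty": 0.0,"tz": 0.0,"turn": 0.0},
  ],
)

```text
time_s: 5.65
position: [0.5739, -0.0465, 0.1278]
tcp_rot: [[-0.289, -0.957, 0.0], [-0.957, 0.289, -0.0], [-0.0, -0.0, -1.0]]
force: [0.3, -0.5, 2.4]
opening: 0.006
```

play_rows(
  series=[
    {"tx": 0.0,"ty": 0.0,"tz": -0.0005,"turn": 0.0},
    {"tx": 0.0,"ty": 0.0,"tz": 0.0,"turn": 0.0},
  ],
)

```text
time_s: 5.85
position: [0.5739, -0.0465, 0.1273]
tcp_rot: [[-0.289, -0.957, 0.0], [-0.957, 0.289, -0.0], [0.0, -0.0, -1.0]]
force: [-0.4, 0.5, 2.6]
opening: 0.003
```

play_rows(
  series=[
    {"tx": 0.0,"ty": 0.0,"tz": -0.0007,"turn": 0.0},
    {"tx": 0.0,"ty": 0.0,"tz": 0.0,"turn": 0.0},
  ],
)

```text
time_s: 6.05
position: [0.5738, -0.0465, 0.1267]
tcp_rot: [[-0.289, -0.957, 0.0], [-0.957, 0.289, 0.0], [-0.0, -0.0, -1.0]]
force: [-0.2, -0.2, 1.7]
opening: 0.004
```

play_rows(
  series=[
    {"tx": 0.0,"ty": 0.0,"tz": -0.0007,"turn": 0.0},
    {"tx": 0.0,"ty": 0.0,"tz": 0.0,"turn": 0.0},
  ],
)

```text
time_s: 6.25
position: [0.5738, -0.0465, 0.1262]
tcp_rot: [[-0.289, -0.957, 0.0], [-0.957, 0.289, 0.0], [-0.0, -0.0, -1.0]]
force: [0.4, -0.7, 1.5]
opening: 0.006
```

Run:
```python
from rig import bot,vision
import cv2
s=bot.read_state();print(s["position"],s["force"])
p=vision.capture("scene");cv2.imwrite("pics/s3.png",cv2.resize(p["pixels"][180:280,150:310],None,fx=5,fy=5,interpolation=cv2.INTER_CUBIC))
```

```text
[ 0.5738355  -0.04651321  0.12617351] [ 0.40952893 -0.72698878  1.45491354]
```

View pics/s3.png

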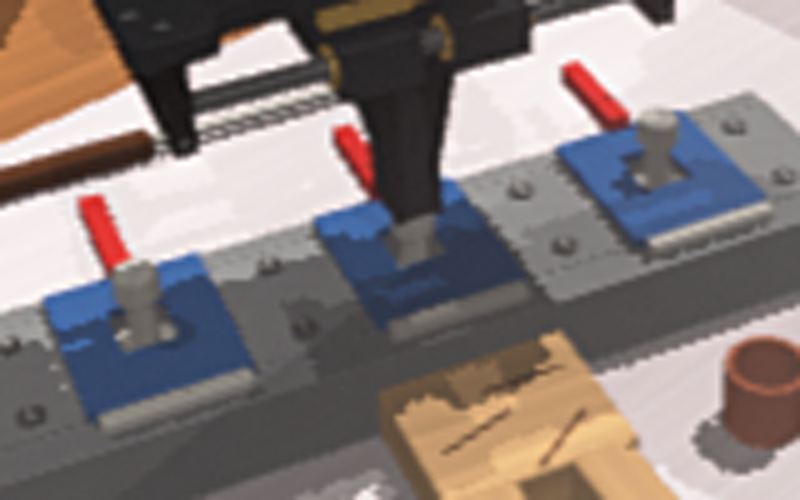

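The middle bolt has gone down about 5.5 mm at roughly 2 N, and it looks shorter than the others at (412,235). It seems loose, so I'll sink it further and then check the other two.

play_rows(
  series=[
    {"tx": 0.0,"ty": 0.0,"tz": -0.0007,"turn": 0.0},
    {"tx": 0.0,"ty": 0.0,"tz": -0.0007,"turn": 0.0},
    {"tx": 0.0,"ty": 0.0,"tz": -0.0005,"turn": 0.0},
    {"tx": 0.0,"ty": 0.0,"tz": 0.0,"turn": 0.0},
  ],
)

```text
time_s: 6.7
position: [0.5739, -0.0465, 0.1246]
tcp_rot: [[-0.289, -0.957, 0.0], [-0.957, 0.289, -0.0], [-0.0, -0.0, -1.0]]
force: [-0.1, -0.6, 2.1]
opening: 0.005
```

play_rows(
  series=[
    {"tx": 0.0,"ty": 0.0,"tz": -0.0005,"turn": 0.0},
    {"tx": 0.0,"ty": 0.0,"tz": -0.0003,"turn": 0.0},
    {"tx": 0.0,"ty": 0.0,"tz": 0.0,"turn": 0.0},
  ],
)

```text
time_s: 7.0
position: [0.5739, -0.0465, 0.124]
tcp_rot: [[-0.289, -0.957, 0.0], [-0.957, 0.289, -0.0], [-0.0, -0.0, -1.0]]
force: [0.6, -0.3, 1.8]
opening: 0.001
```

play_rows(
  series=[
    {"tx": 0.0,"ty": 0.0,"tz": 0.02,"turn": 0.0},
    {"tx": 0.0,"ty": 0.0,"tz": 0.02,"turn": 0.0},
    {"tx": -0.0177,"ty": -0.0595,"tz": 0.0,"turn": 0.0},
    {"tx": -0.0177,"ty": -0.0595,"tz": 0.0,"turn": 0.0},
    {"tx": 0.0,"ty": 0.0,"tz": 0.0,"turn": 0.0},
    {"tx": 0.0,"ty": 0.0,"tz": 0.0,"turn": 0.0},
    {"tx": 0.0,"ty": 0.0,"tz": 0.0,"turn": 0.0},
  ],
)

```text
time_s: 7.7
position: [0.5453, -0.1408, 0.1557]
tcp_rot: [[-0.289, -0.957, -0.001], [-0.957, 0.289, 0.001], [-0.001, 0.001, -1.0]]
force: [0.0, -0.3, 0.4]
opening: 0.009
```

play_rows(
  series=[
    {"tx": 0.0,"ty": 0.0,"tz": -0.015,"turn": 0.0},
    {"tx": 0.0,"ty": 0.0,"tz": -0.01,"turn": 0.0},
    {"tx": 0.0,"ty": 0.0,"tz": -0.003,"turn": 0.0},
    {"tx": 0.0,"ty": 0.0,"tz": 0.0,"turn": 0.0},
    {"tx": 0.0,"ty": 0.0,"tz": 0.0,"turn": 0.0},
  ],
)

```text
time_s: 8.2
position: [0.5456, -0.1414, 0.1335]
tcp_rot: [[-0.288, -0.957, -0.0], [-0.957, 0.288, 0.0], [0.0, 0.0, -1.0]]
force: [-1.1, -0.1, 0.5]
opening: 0.006
```

play_rows(
  series=[
    {"tx": 0.0,"ty": 0.0,"tz": -0.001,"turn": 0.0},
    {"tx": 0.0,"ty": 0.0,"tz": -0.001,"turn": 0.0},
    {"tx": 0.0,"ty": 0.0,"tz": -0.001,"turn": 0.0},
    {"tx": 0.0,"ty": 0.0,"tz": 0.0,"turn": 0.0},
  ],
)

```text
time_s: 8.6
position: [0.5457, -0.1418, 0.1315]
tcp_rot: [[-0.289, -0.957, 0.001], [-0.957, 0.289, -0.0], [0.0, -0.001, -1.0]]
force: [0.3, -0.7, 1.5]
opening: 0.004
```

play_rows(
  series=[
    {"tx": 0.0,"ty": 0.0,"tz": -0.0005,"turn": 0.0},
    {"tx": 0.0,"ty": 0.0,"tz": 0.0,"turn": 0.0},
  ],
)

```text
time_s: 8.8
position: [0.5457, -0.1418, 0.1311]
tcp_rot: [[-0.289, -0.957, 0.001], [-0.957, 0.289, -0.0], [0.0, -0.001, -1.0]]
force: [-0.4, -0.2, 1.7]
opening: 0.008
```

play_rows(
  series=[
    {"tx": 0.0,"ty": 0.0,"tz": -0.0005,"turn": 0.0},
    {"tx": 0.0,"ty": 0.0,"tz": 0.0,"turn": 0.0},
  ],
)

```text
time_s: 9.0
position: [0.5457, -0.1418, 0.1306]
tcp_rot: [[-0.289, -0.957, 0.001], [-0.957, 0.289, -0.0], [0.0, -0.001, -1.0]]
force: [0.4, -0.2, 1.7]
opening: 0.003
```

play_rows(
  series=[
    {"tx": 0.0,"ty": 0.0,"tz": -0.0005,"turn": 0.0},
    {"tx": 0.0,"ty": 0.0,"tz": 0.0,"turn": 0.0},
  ],
)

```text
time_s: 9.2
position: [0.5457, -0.1418, 0.1302]
tcp_rot: [[-0.289, -0.957, 0.0], [-0.957, 0.289, -0.0], [0.0, -0.001, -1.0]]
force: [0.0, 0.1, 2.5]
opening: 0.007
```

play_rows(
  series=[
    {"tx": 0.0,"ty": 0.0,"tz": -0.0005,"turn": 0.0},
    {"tx": 0.0,"ty": 0.0,"tz": 0.0,"turn": 0.0},
  ],
)

```text
time_s: 9.4
position: [0.5457, -0.1418, 0.1301]
tcp_rot: [[-0.289, -0.957, 0.001], [-0.957, 0.289, -0.0], [0.0, -0.001, -1.0]]
force: [-1.0, -0.1, 5.8]
opening: 0.006
```

play_rows(
  series=[
    {"tx": 0.0,"ty": 0.0,"tz": -0.0005,"turn": 0.0},
    {"tx": 0.0,"ty": 0.0,"tz": 0.0,"turn": 0.0},
  ],
)

```text
time_s: 9.6
position: [0.5457, -0.1418, 0.1301]
tcp_rot: [[-0.289, -0.957, 0.001], [-0.957, 0.289, -0.0], [0.0, -0.001, -1.0]]
force: [-0.6, -0.4, 7.9]
opening: 0.008
```

Bolt c stopped solid at TCP z 0.1301 with about 8 N, so it's tight. Bolt a is next.

play_rows(
  series=[
    {"tx": 0.0,"ty": 0.0,"tz": 0.02,"turn": 0.0},
    {"tx": 0.0,"ty": 0.0,"tz": 0.02,"turn": 0.0},
    {"tx": 0.0181,"ty": 0.0596,"tz": 0.0,"turn": 0.0},
    {"tx": 0.0181,"ty": 0.0596,"tz": 0.0,"turn": 0.0},
    {"tx": 0.0181,"ty": 0.0596,"tz": 0.0,"turn": 0.0},
    {"tx": 0.0181,"ty": 0.0596,"tz": 0.0,"turn": 0.0},
    {"tx": 0.0,"ty": 0.0,"tz": 0.0,"turn": 0.0},
    {"tx": 0.0,"ty": 0.0,"tz": 0.0,"turn": 0.0},
    {"tx": 0.0,"ty": 0.0,"tz": 0.0,"turn": 0.0},
  ],
)

```text
time_s: 10.5
position: [0.6028, 0.0482, 0.1608]
tcp_rot: [[-0.29, -0.957, -0.002], [-0.957, 0.29, -0.0], [0.001, 0.001, -1.0]]
force: [0.1, -0.7, 0.4]
opening: 0.005
```

play_rows(
  series=[
    {"tx": 0.0,"ty": 0.0,"tz": -0.015,"turn": 0.0},
    {"tx": 0.0,"ty": 0.0,"tz": -0.01,"turn": 0.0},
    {"tx": 0.0,"ty": 0.0,"tz": -0.009,"turn": 0.0},
    {"tx": 0.0,"ty": 0.0,"tz": 0.0,"turn": 0.0},
    {"tx": 0.0,"ty": 0.0,"tz": 0.0,"turn": 0.0},
  ],
)

```text
time_s: 11.0
position: [0.6032, 0.0486, 0.1336]
tcp_rot: [[-0.29, -0.957, -0.001], [-0.957, 0.29, 0.0], [0.0, 0.001, -1.0]]
force: [-0.0, 0.7, -0.2]
opening: 0.004
```

play_rows(
  series=[
    {"tx": 0.0,"ty": 0.0,"tz": -0.001,"turn": 0.0},
    {"tx": 0.0,"ty": 0.0,"tz": -0.001,"turn": 0.0},
    {"tx": 0.0,"ty": 0.0,"tz": -0.001,"turn": 0.0},
    {"tx": 0.0,"ty": 0.0,"tz": 0.0,"turn": 0.0},
  ],
)

```text
time_s: 11.4
position: [0.6035, 0.0491, 0.1318]
tcp_rot: [[-0.289, -0.957, 0.0], [-0.957, 0.289, -0.0], [-0.0, -0.0, -1.0]]
force: [-0.7, 0.3, -0.1]
opening: 0.004
```

play_rows(
  series=[
    {"tx": 0.0,"ty": 0.0,"tz": -0.0005,"turn": 0.0},
    {"tx": 0.0,"ty": 0.0,"tz": -0.0005,"turn": 0.0},
    {"tx": 0.0,"ty": 0.0,"tz": 0.0,"turn": 0.0},
  ],
)

```text
time_s: 11.7
position: [0.6035, 0.0491, 0.1311]
tcp_rot: [[-0.289, -0.957, 0.0], [-0.957, 0.289, 0.0], [-0.0, -0.0, -1.0]]
force: [-0.4, -0.6, 2.0]
opening: 0.001
```

play_rows(
  series=[
    {"tx": 0.0,"ty": 0.0,"tz": -0.0005,"turn": 0.0},
    {"tx": 0.0,"ty": 0.0,"tz": 0.0,"turn": 0.0},
  ],
)

```text
time_s: 11.9
position: [0.6035, 0.0491, 0.1305]
tcp_rot: [[-0.289, -0.957, 0.0], [-0.957, 0.289, 0.0], [-0.0, -0.0, -1.0]]
force: [0.1, 0.5, 2.5]
opening: 0.003
```

play_rows(
  series=[
    {"tx": 0.0,"ty": 0.0,"tz": -0.0005,"turn": 0.0},
    {"tx": 0.0,"ty": 0.0,"tz": 0.0,"turn": 0.0},
  ],
)

```text
time_s: 12.1
position: [0.6035, 0.0491, 0.1302]
tcp_rot: [[-0.289, -0.957, 0.0], [-0.957, 0.289, 0.0], [-0.0, -0.0, -1.0]]
force: [0.6, 0.0, 2.6]
opening: 0.006
```

play_rows(
  series=[
    {"tx": 0.0,"ty": 0.0,"tz": -0.0005,"turn": 0.0},
    {"tx": 0.0,"ty": 0.0,"tz": 0.0,"turn": 0.0},
  ],
)

```text
time_s: 12.3
position: [0.6035, 0.0491, 0.1301]
tcp_rot: [[-0.289, -0.957, 0.0], [-0.957, 0.289, 0.0], [-0.0, -0.0, -1.0]]
force: [-1.1, 1.7, 5.2]
opening: 0.009
```

play_rows(
  series=[
    {"tx": 0.0,"ty": 0.0,"tz": -0.0005,"turn": 0.0},
    {"tx": 0.0,"ty": 0.0,"tz": 0.0,"turn": 0.0},
  ],
)

```text
time_s: 12.5
position: [0.6036, 0.0491, 0.1301]
tcp_rot: [[-0.289, -0.957, 0.0], [-0.957, 0.289, 0.0], [-0.0, -0.0, -1.0]]
force: [-1.7, 0.6, 7.1]
opening: 0.008
```

play_rows(
  series=[
    {"tx": 0.0,"ty": 0.0,"tz": 0.025,"turn": 0.0},
    {"tx": 0.0,"ty": 0.0,"tz": 0.025,"turn": 0.0},
    {"tx": -0.0361,"ty": -0.0331,"tz": 0.0,"turn": 0.0},
    {"tx": -0.0361,"ty": -0.0331,"tz": 0.0,"turn": 0.0},
    {"tx": -0.0361,"ty": -0.0331,"tz": 0.0,"turn": 0.0},
    {"tx": 0.0,"ty": 0.0,"tz": 0.0,"turn": 0.0},
    {"tx": 0.0,"ty": 0.0,"tz": 0.0,"turn": 0.0},
    {"tx": 0.0,"ty": 0.0,"tz": 0.0,"turn": 0.0},
  ],
  gripper=0.5,
)

```text
time_s: 13.3
position: [0.518, -0.0303, 0.1693]
tcp_rot: [[-0.289, -0.957, 0.002], [-0.957, 0.289, -0.0], [-0.0, -0.002, -1.0]]
force: [0.1, 0.4, 0.6]
opening: 0.49
```

Run:
```python
from rig import bot,vision
import cv2
s=bot.read_state();print(s["time_s"],s["position"],s["force"],s["opening"])
p=vision.capture("scene");cv2.imwrite("pics/s4.png",cv2.resize(p["pixels"][170:290,130:330],None,fx=4,fy=4,interpolation=cv2.INTER_CUBIC))
p=vision.capture("top");cv2.imwrite("pics/t4.png",cv2.resize(p["pixels"][150:270,170:380],None,fx=3.8,fy=3.8,interpolation=cv2.INTER_CUBIC))
p=vision.capture("wrist");cv2.imwrite("pics/w4.png",p["pixels"])
```

```text
13.3 [ 0.51795065 -0.03032272  0.16931528] [0.13764639 0.42884987 0.60033842] 0.49021057462792106
```

View pics/s4.png

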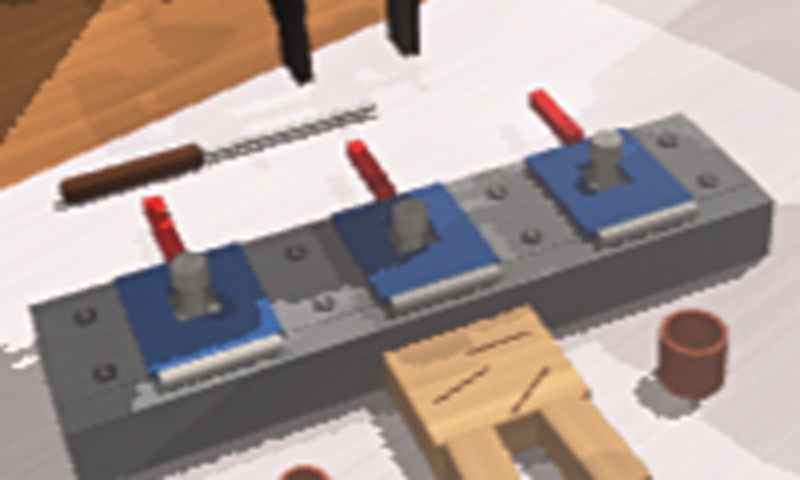

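View pics/w4.png

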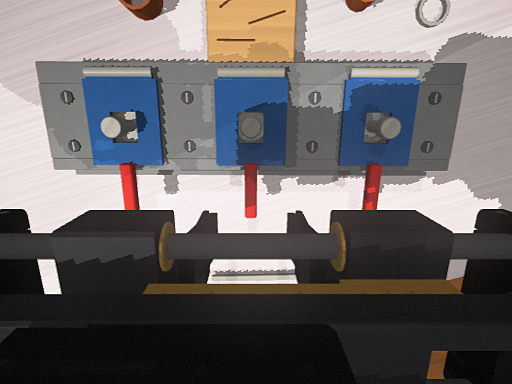

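The middle bolt is clearly lower than the other two, so b is the loose one. Its tab is centred between the fingers. I'll lower the gripper and grip it.

play_rows(
  series=[
    {"tx": 0.0,"ty": 0.0,"tz": -0.03,"turn": 0.0},
    {"tx": 0.0,"ty": 0.0,"tz": -0.03,"turn": 0.0},
    {"tx": 0.0,"ty": 0.0,"tz": -0.02,"turn": 0.0},
    {"tx": 0.0,"ty": 0.0,"tz": -0.009,"turn": 0.0},
    {"tx": 0.0,"ty": 0.0,"tz": 0.0,"turn": 0.0},
    {"tx": 0.0,"ty": 0.0,"tz": 0.0,"turn": 0.0},
  ],
)

```text
time_s: 14.05
position: [0.5173, -0.0302, 0.0984]
tcp_rot: [[-0.288, -0.957, 0.001], [-0.957, 0.288, -0.0], [-0.0, -0.001, -1.0]]
force: [0.4, -0.0, -0.3]
opening: 0.503
```

Run:
```python
from rig import bot,vision
import cv2
s=bot.read_state();print(s["time_s"],s["position"],s["force"],s["opening"])
p=vision.capture("scene");cv2.imwrite("pics/s5.png",cv2.resize(p["pixels"][150:270,130:330],None,fx=4,fy=4,interpolation=cv2.INTER_CUBIC))
p=vision.capture("wrist");cv2.imwrite("pics/w5.png",p["pixels"])
```

```text
14.05 [ 0.51733605 -0.03021231  0.09840477] [ 0.4496391  -0.04563531 -0.32042612] 0.5031510786253945
```

View pics/s5.png

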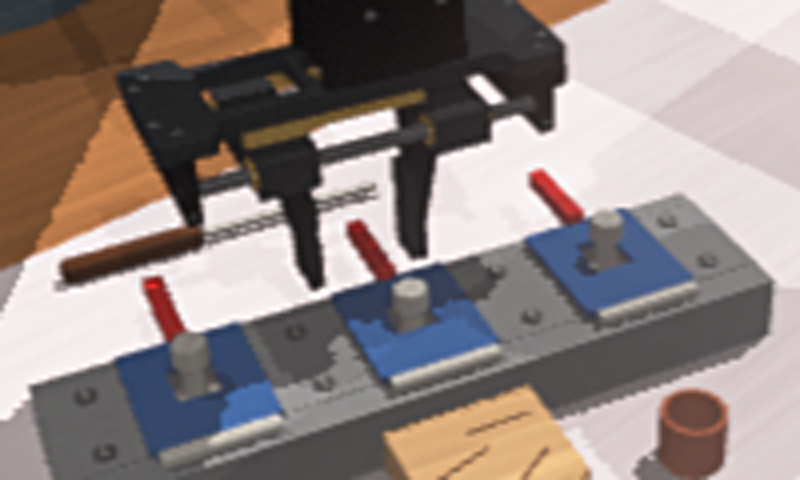

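View pics/w5.png

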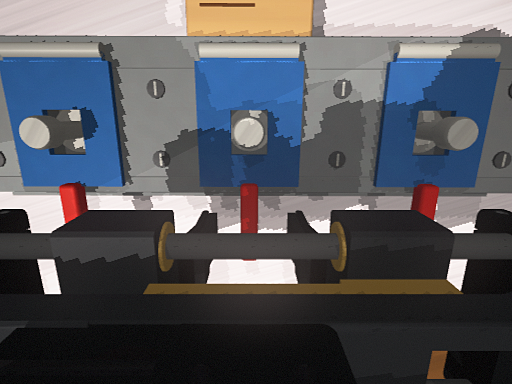

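play_rows(
  series=[
    {"tx": 0.0005,"ty": 0.0018,"tz": 0.0,"turn": 0.0},
    {"tx": 0.0,"ty": 0.0,"tz": 0.0,"turn": 0.0},
  ],
)

```text
time_s: 14.35
position: [0.5175, -0.0289, 0.0987]
tcp_rot: [[-0.289, -0.957, 0.001], [-0.957, 0.289, -0.0], [-0.0, -0.001, -1.0]]
force: [0.1, -0.3, 0.2]
opening: 0.5
```

play_rows(
  series=[
    {"tx": 0.0,"ty": 0.0,"tz": 0.0,"turn": 0.0},
    {"tx": 0.0,"ty": 0.0,"tz": 0.0,"turn": 0.0},
    {"tx": 0.0,"ty": 0.0,"tz": 0.0,"turn": 0.0},
    {"tx": 0.0,"ty": 0.0,"tz": 0.0,"turn": 0.0},
    {"tx": 0.0,"ty": 0.0,"tz": 0.0,"turn": 0.0},
    {"tx": 0.0,"ty": 0.0,"tz": 0.0,"turn": 0.0},
    {"tx": 0.0,"ty": 0.0,"tz": 0.0,"turn": 0.0},
    {"tx": 0.0,"ty": 0.0,"tz": 0.0,"turn": 0.0},
  ],
  gripper=0.0,
)

```text
time_s: 15.15
position: [0.5173, -0.0286, 0.0981]
tcp_rot: [[-0.289, -0.957, 0.0], [-0.957, 0.289, 0.0], [-0.001, -0.0, -1.0]]
force: [1.0, 3.5, -1.1]
opening: 0.108
```

Run:
```python
import numpy as np
R,h=.1015,.003;y=np.radians(-16.9)
th=np.radians(np.arange(0,60.1,3));x=-R*np.cos(th)+h*np.sin(th);z=R*np.sin(th)+h*np.cos(th)
for a,b,t in zip(np.diff(x),np.diff(z),np.arange(3,61,3)): print(t,round(a*np.cos(y)/.8,4),round(a*np.sin(y)/.8,4),round(b/.8,4))
```

```text
3 0.0004 -0.0001 0.0066
6 0.0007 -0.0002 0.0066
9 0.001 -0.0003 0.0066
12 0.0013 -0.0004 0.0065
15 0.0017 -0.0005 0.0064
18 0.002 -0.0006 0.0063
21 0.0023 -0.0007 0.0062
24 0.0026 -0.0008 0.0061
27 0.0029 -0.0009 0.0059
30 0.0032 -0.001 0.0057
33 0.0035 -0.0011 0.0056
36 0.0038 -0.0011 0.0054
39 0.004 -0.0012 0.0052
42 0.0043 -0.0013 0.0049
45 0.0045 -0.0014 0.0047
48 0.0047 -0.0014 0.0044
51 0.005 -0.0015 0.0042
54 0.0052 -0.0016 0.0039
57 0.0053 -0.0016 0.0036
60 0.0055 -0.0017 0.0033
```

play_rows(
  series=[
    {"tx": 0.0004,"ty": -0.0001,"tz": 0.0066,"turn": 0.0},
    {"tx": 0.0007,"ty": -0.0002,"tz": 0.0066,"turn": 0.0},
    {"tx": 0.001,"ty": -0.0003,"tz": 0.0066,"turn": 0.0},
    {"tx": 0.0013,"ty": -0.0004,"tz": 0.0065,"turn": 0.0},
    {"tx": 0.0017,"ty": -0.0005,"tz": 0.0064,"turn": 0.0},
    {"tx": 0.002,"ty": -0.0006,"tz": 0.0063,"turn": 0.0},
    {"tx": 0.0,"ty": 0.0,"tz": 0.0,"turn": 0.0},
  ],
)

```text
time_s: 15.85
position: [0.5232, -0.0304, 0.13]
tcp_rot: [[-0.289, -0.957, 0.001], [-0.957, 0.289, 0.0], [-0.001, -0.001, -1.0]]
force: [3.1, 3.8, -3.4]
opening: 0.11
```

Run:
```python
from rig import bot,vision
import cv2
s=bot.read_state();print(s["time_s"],s["position"],s["force"],s["opening"])
p=vision.capture("scene");cv2.imwrite("pics/s6.png",cv2.resize(p["pixels"][140:270,130:330],None,fx=4,fy=4,interpolation=cv2.INTER_CUBIC))
```

```text
15.85 [ 0.52318001 -0.03040702  0.12996161] [ 3.05027358  3.75830779 -3.41974231] 0.11021504532340043
```

View pics/s6.png

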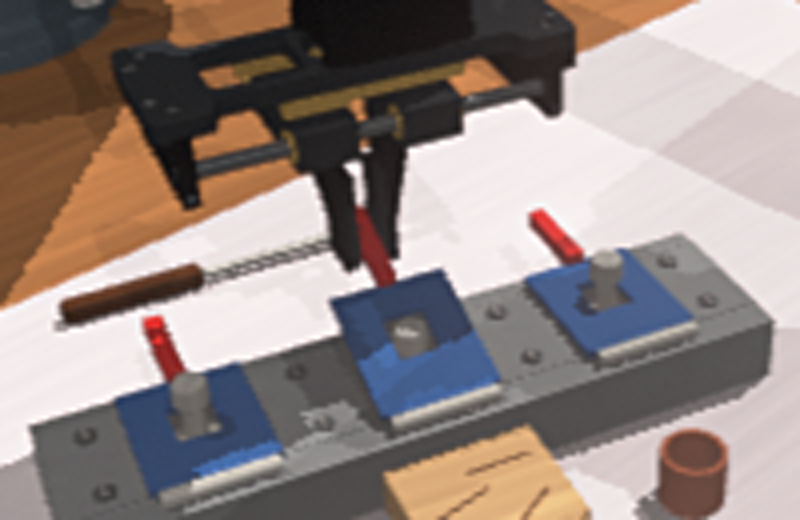

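play_rows(
  series=[
    {"tx": 0.0023,"ty": -0.0007,"tz": 0.0062,"turn": 0.0},
    {"tx": 0.0026,"ty": -0.0008,"tz": 0.0061,"turn": 0.0},
    {"tx": 0.0029,"ty": -0.0009,"tz": 0.0059,"turn": 0.0},
    {"tx": 0.0032,"ty": -0.001,"tz": 0.0057,"turn": 0.0},
    {"tx": 0.0035,"ty": -0.0011,"tz": 0.0056,"turn": 0.0},
    {"tx": 0.0038,"ty": -0.0011,"tz": 0.0054,"turn": 0.0},
    {"tx": 0.004,"ty": -0.0012,"tz": 0.0052,"turn": 0.0},
  ],
)

```text
time_s: 16.6
position: [0.5404, -0.0357, 0.161]
tcp_rot: [[-0.29, -0.957, -0.001], [-0.957, 0.29, 0.001], [-0.001, 0.001, -1.0]]
force: [2.9, 4.7, -5.8]
opening: 0.108
```

play_rows(
  series=[
    {"tx": 0.0043,"ty": -0.0013,"tz": 0.0049,"turn": 0.0},
    {"tx": 0.0045,"ty": -0.0014,"tz": 0.0047,"turn": 0.0},
    {"tx": 0.0047,"ty": -0.0014,"tz": 0.0044,"turn": 0.0},
    {"tx": 0.005,"ty": -0.0015,"tz": 0.0042,"turn": 0.0},
    {"tx": 0.0,"ty": 0.0,"tz": 0.0,"turn": 0.0},
  ],
)

```text
time_s: 17.1
position: [0.5552, -0.0402, 0.1758]
tcp_rot: [[-0.289, -0.957, -0.002], [-0.957, 0.289, 0.001], [-0.001, 0.002, -1.0]]
force: [0.7, 5.3, -4.9]
opening: 0.111
```

play_rows(
  series=[
    {"tx": 0.0052,"ty": -0.0016,"tz": 0.0039,"turn": 0.0},
    {"tx": 0.0053,"ty": -0.0016,"tz": 0.0036,"turn": 0.0},
    {"tx": 0.0055,"ty": -0.0017,"tz": 0.0033,"turn": 0.0},
    {"tx": 0.0,"ty": 0.0,"tz": 0.0,"turn": 0.0},
    {"tx": 0.0,"ty": 0.0,"tz": 0.0,"turn": 0.0},
  ],
)

```text
time_s: 17.6
position: [0.5675, -0.0439, 0.1843]
tcp_rot: [[-0.289, -0.957, -0.002], [-0.957, 0.289, 0.001], [-0.001, 0.003, -1.0]]
force: [1.1, 5.5, -3.8]
opening: 0.11
```

Run:
```python
from rig import bot,vision
import cv2
s=bot.read_state();print(s["time_s"],s["position"],s["force"],s["opening"])
for n in("scene","top","wrist"):
    p=vision.capture(n);im=p["pixels"]
    if n=="scene": im=cv2.resize(im[120:270,130:330],None,fx=4,fy=4,interpolation=cv2.INTER_CUBIC)
    if n=="top": im=cv2.resize(im[110:320,170:400],None,fx=2.8,fy=2.8,interpolation=cv2.INTER_CUBIC)
    cv2.imwrite(f"pics/{n}7.png",im)
```

```text
17.6 [ 0.56750622 -0.04390438  0.1842836 ] [ 1.11724316  5.4671315  -3.78144468] 0.11007613311252137
```

View pics/scene7.png

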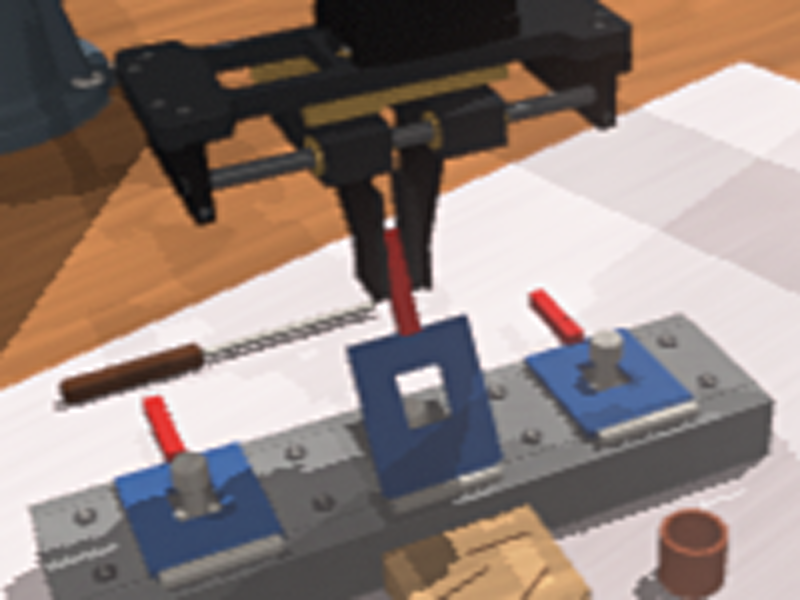

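View pics/top7.png

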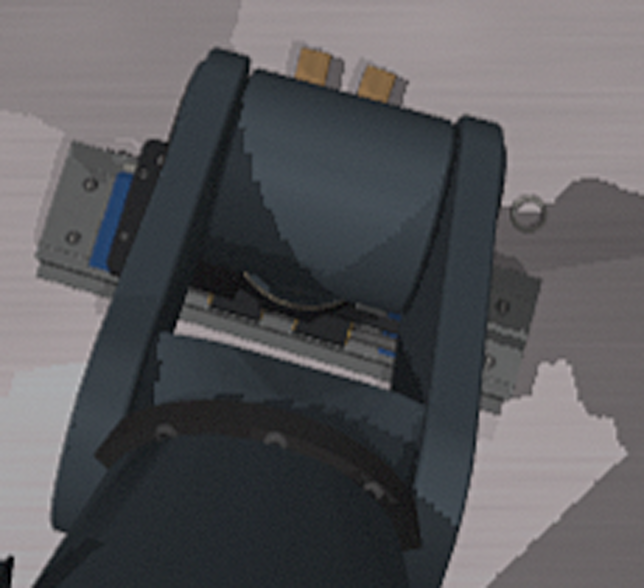

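View pics/wrist7.png

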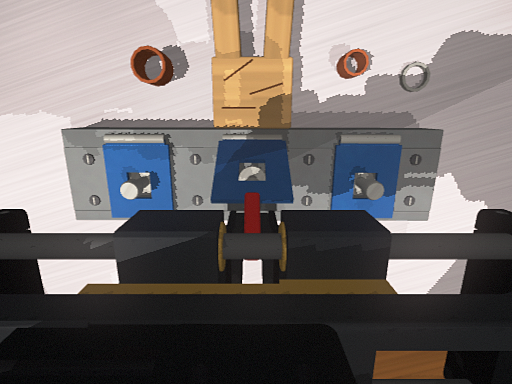

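play_rows(
  series=[
    {"tx": 0.0,"ty": 0.0,"tz": 0.0,"turn": 0.0},
    {"tx": 0.0,"ty": 0.0,"tz": 0.0,"turn": 0.0},
    {"tx": 0.0,"ty": 0.0,"tz": 0.0,"turn": 0.0},
    {"tx": 0.0,"ty": 0.0,"tz": 0.0,"turn": 0.0},
  ],
)

```text
time_s: 18.15
position: [0.5675, -0.0439, 0.1843]
tcp_rot: [[-0.289, -0.957, -0.002], [-0.957, 0.289, 0.001], [-0.001, 0.002, -1.0]]
force: [1.1, 3.9, -3.0]
opening: 0.113
```

```bash
python3 -c "
from rig import bot
print(bot.hand_in())"
```

```text
the job is handed in; nothing more can be done
None
```

The middle bolt (b) is the loose one. Its cap was held open at roughly 58–60° when I handed the job in, at about 18.2 s of the 48 s allowed.

- **Tapping:** With all caps shut, b sank about 7.7 mm at only 2–3 N; I stopped before its 9 mm end. Bolts c and a both stopped solid after settling a little. The highest wrist force I read while tapping was about 8 N, well under the 30 N limit.
- **Lifting:** I gripped the middle red tab and swung it along the hinge arc. The opening angle is worked out from how far the tool moved (86 mm up, 52 mm back), not measured directly.
- **Last checks:** The tool pose stayed put over the last 0.5 s, the grip was holding the tab at about 9.8 mm, and the total wrist force was about 5 N. The last pictures show the other two caps shut. The file, sleeves and ring showed no sign of having moved, judged by eye.
- **Disagreements:** The two fixed cameras differed by about 7 mm on where the rail was, so I used the wrist camera's position, which lay between them. The tab also sat about 10 mm nearer the bolts than the scene description suggested. Neither affected the taps or the grip.

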